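Put the lacquered last into the curing drawer and start it

TASK

The freshly lacquered long shoe last in the crate has to be cured. Pull the curing cabinet's drawer wide open, lift only the long last out of the crate and set it down in the drawer, standing on its sole, without dropping it, then push the drawer fully shut. Only then push the dial down, turn it clockwise from the first mark to the second one and let it spring back up; leave the two other wooden pieces in the crate and do not disturb the jar or the can.

Things in the scene. Friction and masses are not known exactly. Their poses are not given: they have to be found in the camera images.
- last: Long wooden shoe last (pale wood, 0.15 to 0.31 kg), 126 mm long, 52 wide, 58 high: round heel post (diameter 44) at its -x end, low round toe (28 high) at its +x end, straight waist between. Origin: on the sole, 62 mm from the heel end; z up, +x to the toe. At x -14 to +9 mm the waist has flat sides 34 mm apart (facing +-y), up to 44 mm above the sole: pinch it there.
- short_last: The short wooden shoe last, same shape and wood at two thirds the size: 83 mm long, 34 mm wide, 38 mm high. Origin on its underside near the middle, +x towards the toe. Stays in the crate.
- heel_block: Wooden heel block, D-shaped, 68 mm long, 56 mm wide, 34 mm high. Origin on its underside near the middle. Stays in the crate.
- bin: Open dark wooden crate, fixed to the bench: 220 mm (its x) by 340 mm (its y) outside, 65 mm high, walls and floor 10 mm thick. Origin at the centre of its underside. Holds the long last, the short last and the heel block side by side in a row along its y, each lying roughly along its x, in any order.
- cab: Grey curing cabinet, fixed to the bench: 250 mm deep (its x), 240 mm wide (its y), 120 mm high. Origin at the centre of its underside. Its front, with the single drawer, faces its -x, towards the robot. The dial stands on its top, 70 mm to +y and 45 mm to -x of the centre.
- cab_drawer0 (a joint): Drawer, slides out along the cabinet's -x: 0 = fully shut, 0.173 m = fully out. Friction about 1 N; stays where it is left. It may start ajar by up to 30 mm. When fully out, the inside is open from above over about 165 mm of its length.
- drawer_handle (a point): Middle of the drawer's handle: steel bar 11 mm thick, 120 long, level along the cabinet's y, 35 mm in front of the drawer's front, 38 mm below the cabinet's top; posts to the front 51 mm either side. Moves with the drawer; axes as the cabinet's. Pinch it from above, fingers closing along x (opened 30 to 35 mm at most: one finger goes into the gap).
- drawer_floor (a point): Centre of the drawer's inner floor, moves with the drawer; axes as the cabinet's. Inside 205 (x) by 198 mm (y); walls 76 mm high, front panel 86 mm above the floor. With the drawer fully out, the floor from x = -102 to +60 mm is open from above; behind that it lies under the cabinet's top.
- dial (a joint): Turn of the dial, rad: 0 at the first mark (start), 1.047 at the second mark, 2.094 at the third; grows clockwise seen from above. Locked by a gate (about 0.09 rad of play) unless the dial is pushed down by more than 6 mm; let up at a mark, it springs back and locks there (it finds the notch from within about 0.15 rad).
- dial_push (a joint): How far the dial is pushed down, m: 0 = up, 0.010 = against the stop. A spring pushes it up with 6 N at 0, 11 N at 0.010.
- dial_grip (a point): On the dial's vertical axis, at the top of its round skirt (diameter 68 mm). On the skirt stands a black grip bar 62 mm long (point's x), 16 wide (y), 34 high, to be pinched across its width from above; fingertips may push on the skirt. Turns and moves with the dial; at the start its x lies along the cabinet's x. A white line on the bar's -x end points at the marks.
- jar: Amber glass jar, 64 mm diameter, 85 mm high, origin under it. Bystander.
- can: Steel can, 74 mm diameter, 100 mm high, origin under it. Bystander.
Things that resemble listed ones, but are neither listed nor needed, are in the scene too. What is shaped like the last but blue is not meant.

How it is judged:
By the outcome, as a careful person would: the job done as asked, in the order asked, and still so for the second after the job is handed in, with the robot touching nothing.
It also fails if it takes over 72 s, if anything falls off the work surface, if the arm or the gripper's body presses on something with over 40 N, if the wrist force passes 120 N, or if a joint passes its speed limit or range.

ROBOT

A 7-joint arm with a two-finger parallel gripper is mounted at the origin on the work surface. World frame = base frame: x ahead of the robot, y to its left, z up, the work surface at z = 0. Lengths are in m, angles in rad, forces in N, time in s.
With the tool pointing down it reaches from about 0.425 to 0.875 m from the base axis. Payload 4.7 kg.
Tool frame: the origin (TCP) lies on the centre line of the jaws, within the pads' length; the fingertips stand ahead of it and the grasp point (between the pads) lies 2 mm behind it (nose_length is the z of the fingertips in the tool frame, in m); z points along the fingers, y is the line along which they close (so a half turn about z gives the same grasp; the last joint's range is limited). The gripper opens to 87 mm and grips with 3 to 60 N. Pads are 19 mm wide; open, the fingers measure 117 mm over their backs; the gripper's body (75 mm by 190 mm) begins 51 mm behind the grasp point.
Start: joints at [-1.163, 0.321, -0.07, 1.45, 0.023, 1.371, -0.057], TCP at [0.249, 0.6, 0.24] pointing down, gripper open.
Joint ranges: [-2.86, 2.86], [-0.3, 2.09], [-1.38, 1.24], [0.06, 2.45], [-1.56, 4.7], [0.09, 2.05], [-2.69, 2.69]. Speed limits (rad/s): [2.57, 2.57, 3.14, 3.14, 3.14, 3.14, 3.14].

INTERFACE

Orientations are given as a rotation vector (axis times angle).
In Python, from bench import * gives the robot as it stands.
- The arm moves only by the tool send_rows, never from a script. Its arguments are lists of equal length, an entry for each row: "xyz": the shift along the tool's x, y, z in mm, a list of three; "dr": the turn, a rotation vector about the tool's x, y, z in rad, a list of three. A call has exactly 10 rows; each row is the pose to reach, as a shift and turn from the pose commanded when the call began, along the tool's axes at that moment; what a row does not reach only later rows make up. A row lasts 1/12 s, in which the tool goes at most 41.7 mm and 7.16 degrees, less where a joint would pass 70% of its speed; a pose out of reach is approached as far as the arm can. A call with a gripper value outside its range is refused whole. "jaw" is the finger opening in mm, from 0 to 87, set as the call begins (left out, the last holds). The fingers move at their own pace and stop on an object; "grip_force" is the grip in N (left out, the last holds). Time passes only in rows, so rows that repeat a pose let the fingers close, or fill a call up. It gives the time, the measured TCP pose, the force, the opening and the grip force at its end, in the units of the state.
- get_state(): the state, without advancing time (a new reading comes with each control period).
- get_image(name): name is "side" or "top"; returns the picture (384x512x3 uint8, red, green, blue); there is no depth.
- calibration(name): a dict with "vfov" (degrees; the focal length in pixels is half the picture's height over the tangent of half this angle, whatever the lens; pixels are square), "cx", "cy" (the principal point, pixels), "rvec" (rotation vector, rad) and "tvec" (3), from world to camera coordinates, as OpenCV has them. Camera axes: x right, y down, z forward; pixel columns grow to the right and rows downward; lengths in m; the calibration is good to about 2 mm. A picture is of the moment at which its call begins. calibration takes no time and is no camera call.
- close_job(): hands the job in; it is judged then, once.
The state is a dict: "time": time; "joint_positions": joint angles; "qd": joint speeds; "joint_torque": joint torques, N m; "position": TCP position; "tool_rot": TCP orientation; "ft_force": force on the tool from outside, world axes, zero at the start; "torque": the same for the moment, N m; "grip_width": opening from 0.0 (shut) to 1.0 (fully open); "grip_force": force on a finger pad.
Only numpy, scipy, OpenCV 4.12 (cv2) and the standard library are available. Lean on these libraries where they do the work, as an engineer would, in place of code of your own. Each camera call takes 0.05 s, during which the arm holds its last target. There are 200 camera calls.

## Working session

There is one attempt and no reset: what is moved stays moved. The work goes in short steps, Python scripts to look and compute and a tool call to move; the robot and the scene stay as the last step left them, time stands still between calls to the robot, and variables do not carry over. Pictures are saved under pics/ and viewed, at most 10 in all, crops included, and the job is handed in when it is done.

Besides the shell and the picture viewer there is one more tool, called after "Emit:" as name(argument=value, ...), one argument or row to a line, values as JSON. send_rows: Moves the arm, as the interface text tells. Its arguments: {"type":"object","properties":{"xyz":{"type":"array"},"dr":{"type":"array"},"jaw":{"type":"number"},"grip_force":{"type":"number"}},"required":["xyz","dr"]}

```bash
mkdir -p pics; ls
python3 - <<'E'
from bench import *
import cv2, numpy as np
s=get_state(); print({k:np.round(v,3) for k,v in s.items()}); print([k for k in dir() if 'nose' in k], globals().get('nose_length'))
for n in("side","top"):
    im=get_image(n); cv2.imwrite(f"pics/{n}0.png",im[:,:,::-1]); c=calibration(n); print(n,c)
    R=cv2.Rodrigues(np.array(c['rvec']))[0]; print(-R.T@np.array(c['tvec']))
E
```

```text
pics
{'time': np.float64(0.0), 'joint_positions': array([-1.163,  0.322, -0.07 ,  1.452,  0.023,  1.371, -0.057]), 'qd': array([ 0.   , -0.001, -0.   , -0.001, -0.   ,  0.001,  0.001]), 'joint_torque': array([ 1.0000e-03, -4.9130e+01, -4.0400e-01, -3.1252e+01, -6.4000e-02,
        4.4000e-02,  0.0000e+00]), 'position': array([0.249, 0.6  , 0.238]), 'tool_rot': array([-6.140e-01, -3.081e+00,  3.000e-03]), 'ft_force': array([0.803, 0.302, 0.061]), 'torque': array([-0.001,  0.038, -0.015]), 'grip_force': np.float64(0.0), 'grip_width': np.float64(1.0)}
['nose_length'] 0.017
side {'vfov': 42.77286681253825, 'cx': 256.041454500428, 'cy': 198.17561728575325, 'rvec': array([ 2.08681063, -0.95412926,  0.42183965]), 'tvec': array([-0.34225437,  0.45399947,  0.83155237])}
[-0.02537559 -0.50529104  0.87107402]
top {'vfov': 54.38410109280085, 'cx': 255.66739655979194, 'cy': 188.51853370173282, 'rvec': array([ 2.16687012, -2.17201213,  0.10579503]), 'tvec': array([0.1138043 , 0.6404997 , 1.13675839])}
[0.52472976 0.11009713 1.19496787]
```

View pics/top0.png

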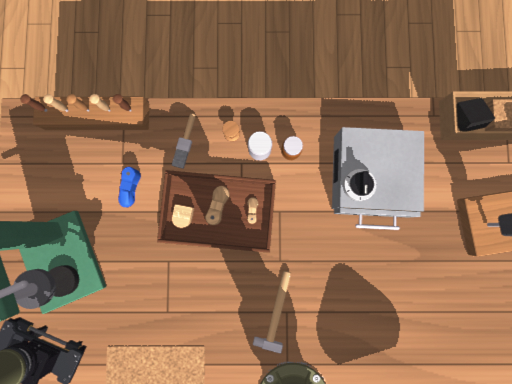

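View pics/side0.png

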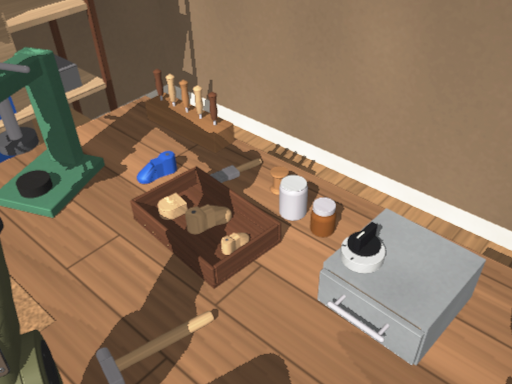

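Top view: crate with heel block (182,216), long last (217,205) and short last (252,209); cabinet (380,170), dial (360,183), handle (378,227); can (260,146), jar (293,146). Candidates for the long last are (217,205) in the crate, the short one (252,209), the blue decoy (128,187) and the turned peg (231,130). I choose (217,205) and check it in a crop.

```bash
cat > h.py <<'E'
import cv2, numpy as np
from bench import *
def cam(n):
    c=calibration(n); f=192/np.tan(np.radians(c['vfov'])/2)
    return np.array([[f,0,c['cx']],[0,f,c['cy']],[0,0,1]]),cv2.Rodrigues(np.array(c['rvec']))[0],np.array(c['tvec'])
def ray(n,p,z):
    K,R,t=cam(n); o=-R.T@t; d=R.T@np.linalg.inv(K)@np.array([p[0],p[1],1.]); return o+d*(z-o[2])/d[2]
def proj(n,P):
    K,R,t=cam(n); q=K@(R@np.array(P,float)+t); return q[:2]/q[2]
E
python3 - <<'E'
import cv2,numpy as np
a=cv2.imread('pics/top0.png');b=cv2.imread('pics/side0.png')
A=cv2.resize(a[160:260,150:290],None,fx=4,fy=4,interpolation=cv2.INTER_CUBIC)[:, :400+160]
C=cv2.resize(a[120:240,320:440],(300,300),interpolation=cv2.INTER_CUBIC)
B=cv2.resize(b[160:290,120:290],(240,184),interpolation=cv2.INTER_CUBIC)
o=np.zeros((500,800,3),np.uint8);o[:400,:500]=A[:,:500];o[:300,500:]=C;o[310:494,520:760]=B
cv2.imwrite('pics/crop.png',o)
E
```

```text
(no output)
```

View pics/crop.png

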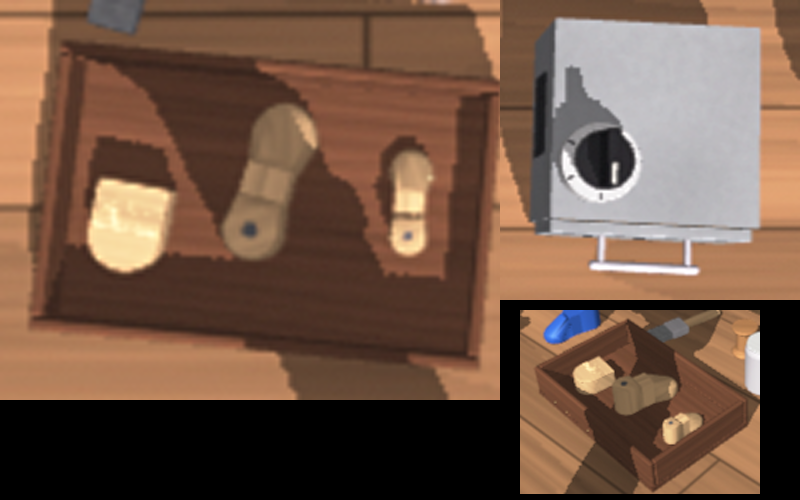

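The crop confirms it: the long last is in the middle, heel post with dark dot at px (212.5,217), toe at (221,194.5), clearly bigger than the short last (252,209).

Run:
```python
from h import *
np.set_printoptions(precision=4,suppress=True)
h=ray('top',(212.4,217.1),.068); t=ray('top',(221.2,194.5),.038)
print('heel',h,'toe',t,np.linalg.norm((t-h)[:2]),'exp .078')
u=(t-h)[:2]/np.linalg.norm((t-h)[:2]); print('origin',h[:2]+.040*u,'yaw',np.arctan2(u[1],u[0]))
# crate rim corners z .065
cr=[(65,45),(500,80),(478,362),(32,325)]
P=np.array([ray('top',(150+x/4,160+y/4),.065) for x,y in cr]);print('crate',P[:,:2],P.mean(0))
cb=[(555,19),(761,28),(761,229),(550,221)]
P=np.array([ray('top',(320+(x-500)/2.5,120+y/2.5),.12) for x,y in cb]);print('cab',P[:,:2],P.mean(0)); 
e=P[:,:2];print('sizes',np.linalg.norm(e[1]-e[0]),np.linalg.norm(e[2]-e[1]),np.linalg.norm(e[3]-e[2]),np.linalg.norm(e[3]-e[0]))
for n,(x0,y0,x1,y1) in {'top':(350,222,405,236),'side':(322,290,390,345)}.items():
    im=cv2.imread(f'pics/{n}0.png')[y0:y1,x0:x1].astype(int)
    m=(im.min(2)>175)
    ys,xs=np.nonzero(m); p=np.c_[xs+x0,ys+y0].astype(float); 
    d=cv2.fitLine(p.astype(np.float32),cv2.DIST_HUBER,0,.01,.01).ravel()
    q=p@d[:2]; c=d[2:]; qq=(p-c)@d[:2]; a,b=c+d[:2]*qq.min(),c+d[:2]*qq.max()
    A,B=ray(n,a,.084),ray(n,b,.084); print(n,len(p),a,b,A,B,(A+B)/2,np.linalg.norm(A-B),'yaw',np.arctan2((A-B)[1],(A-B)[0])-np.pi/2)
for n,c in {'can':(260,139),'jar':(293,140)}.items(): print(n,ray('top',c,.1))
print('dial', ray('top',(320+(605-500)/2.5,120+158/2.5),.175))
```

```text
heel [0.5511 0.2426 0.068 ] toe [0.6218 0.2194 0.038 ] 0.07437162502068646 exp .078
origin [0.5891 0.2301] yaw -0.3168710234805839
crate [[0.6912 0.3852]
 [0.6634 0.0533]
 [0.4512 0.0713]
 [0.4793 0.4054]] [0.5713 0.2288 0.065 ]
cab [[ 0.8112 -0.1418]
 [ 0.7997 -0.3831]
 [ 0.5642 -0.372 ]
 [ 0.574  -0.1301]] [ 0.6873 -0.2568  0.12  ]
sizes 0.2415401323751756 0.2357490553683394 0.24210490423081546 0.23749281741633374
top 133 [356.0074 225.8499] [399.0011 227.9782] [ 0.5239 -0.1842  0.084 ] [ 0.5174 -0.311   0.084 ] [ 0.5207 -0.2476  0.084 ] 0.12691886282416515 yaw -0.051574261491692974
side 525 [327.8887 301.2386] [383.9636 339.5912] [ 0.5286 -0.1845  0.084 ] [ 0.5225 -0.315   0.084 ] [ 0.5256 -0.2497  0.084 ] 0.13067045874828148 yaw -0.04702094090088127
can [0.7824 0.0989 0.1   ]
jar [0.7791 0.0005 0.1   ]
dial [ 0.6404 -0.1799  0.175 ]
```

```bash
cat >> h.py <<'E'
from scipy.spatial.transform import Rotation as Ro
def plan(x,y,z,psi):
    s=get_state(); p=s['position']; R=Ro.from_rotvec(s['tool_rot'])
    c,n=np.cos(psi),np.sin(psi)
    T=Ro.from_matrix(np.array([[-n,c,0],[c,n,0],[0,0,-1]]).T)
    print('t %.2f'%s['time'],'shift mm',np.round(R.inv().apply(np.array([x,y,z])-p)*1000,1),'dr',np.round((R.inv()*T).as_rotvec(),3),
     'now',np.round(p,4),'F',np.round(s['ft_force'],1),'w %.1f'%(87*s['grip_width']),'gf %.1f'%s['grip_force'],'q',np.round(s['joint_positions'],2))
E
python3 - <<'E'
from h import *
plan(.50,.15,.24,np.radians(20)); plan(.519,-.268,.16,-.047); plan(.519,-.268,.084,-.047)
E
```

```text
t 0.10 shift mm [-404.1 -319.2   -0.8] dr [-0.002  0.001  0.828] now [0.2493 0.5998 0.2386] F [ 0.1 -0.5 -0.6] w 87.0 gf 0.0 q [-1.16  0.32 -0.07  1.45  0.02  1.37 -0.06]
t 0.10 shift mm [-582.  -697.8   79.8] dr [-1.000e-03  1.000e-03  1.224e+00] now [0.2493 0.5998 0.2386] F [ 0.1 -0.5 -0.6] w 87.0 gf 0.0 q [-1.16  0.32 -0.07  1.45  0.02  1.37 -0.06]
t 0.10 shift mm [-582.  -697.7  155.8] dr [-1.000e-03  1.000e-03  1.224e+00] now [0.2493 0.5998 0.2386] F [ 0.1 -0.5 -0.6] w 87.0 gf 0.0 q [-1.16  0.32 -0.07  1.45  0.02  1.37 -0.06]
```

Emit:
send_rows(
  xyz=[
    [-32, -26, 0],
    [-64, -51, 0],
    [-97, -77, 0],
    [-129, -102, 0],
    [-162, -128, 0],
    [-194, -153, 0],
    [-226, -179, 0],
    [-259, -204, 0],
    [-291, -230, 0],
    [-323, -255, 0],
  ],
  dr=[
    [0, 0, 0.08],
    [0, 0, 0.16],
    [0, 0, 0.24],
    [0, 0, 0.32],
    [0, 0, 0.4],
    [0, 0, 0.48],
    [0, 0, 0.56],
    [0, 0, 0.64],
    [0, 0, 0.72],
    [0, 0, 0.8],
  ],
  jaw=30,
  grip_force=30,
)

```text
time: 0.93
position: [0.4502, 0.2386, 0.2394]
tool_rot: [-1.771, -2.595, 0.0]
ft_force: [1.6, 0.8, 1.1]
grip_width: 0.374
grip_force: 0.0
```

Run:
```python
from h import *
plan(.519,-.268,.16,-.047)
```

```text
t 0.93 shift mm [-496.9 -120.5   79.3] dr [-0.   -0.    0.42] now [0.4502 0.2386 0.2394] F [1.6 0.8 1.1] w 32.5 gf 0.0 q [-0.79  0.02  0.26  1.8  -0.    1.32 -0.16]
```

Emit:
send_rows(
  xyz=[
    [-40, -10, 0],
    [-80, -20, 0],
    [-120, -29, 0],
    [-160, -39, 0],
    [-200, -48, 5],
    [-240, -58, 15],
    [-280, -68, 25],
    [-320, -78, 35],
    [-360, -87, 45],
    [-400, -97, 55],
  ],
  dr=[
    [0, 0, 0.04],
    [0, 0, 0.08],
    [0, 0, 0.12],
    [0, 0, 0.17],
    [0, 0, 0.21],
    [0, 0, 0.25],
    [0, 0, 0.3],
    [0, 0, 0.34],
    [0, 0, 0.38],
    [0, 0, 0.42],
  ],
)

```text
time: 1.77
position: [0.5062, -0.1651, 0.185]
tool_rot: [2.27, 2.171, 0.001]
ft_force: [1.1, 0.6, -0.1]
grip_width: 0.346
grip_force: 0.0
```

Emit:
send_rows(
  xyz=[
    [-24, -40, 5],
    [-48, -52, 10],
    [-72, -62, 15],
    [-94, -62, 20],
    [-104, -62, 24],
    [-104, -62, 24],
    [-104, -62, 24],
    [-104, -62, 24],
    [-104, -62, 24],
    [-104, -62, 24],
  ],
  dr=[
    [0, 0, 0],
    [0, 0, 0],
    [0, 0, 0],
    [0, 0, 0],
    [0, 0, 0],
    [0, 0, 0],
    [0, 0, 0],
    [0, 0, 0],
    [0, 0, 0],
    [0, 0, 0],
  ],
)

```text
time: 2.6
position: [0.4406, -0.2634, 0.1616]
tool_rot: [-2.266, -2.176, -0.001]
ft_force: [-0.3, 0.5, 0.2]
grip_width: 0.343
grip_force: 0.0
```

Run:
```python
from h import *
plan(.519,-.268,.16,-.047)
plan(.519,-.268,.084,-.047)
a=get_image('top');b=get_image('side')
o=np.zeros((400,800,3),np.uint8)
o[:400,:400]=cv2.resize(a[140:260,320:440],(400,400),interpolation=2);o[:,400:]=cv2.resize(b[210:350,300:440],(400,400),interpolation=2)
cv2.imwrite('pics/h1.png',o[:,:,::-1])
```

```text
t 2.60 shift mm [-1.4 78.5  1.6] dr [ 0.    -0.     0.006] now [ 0.4406 -0.2634  0.1616] F [-0.3  0.5  0.2] w 29.8 gf 0.0 q [-0.25  0.09  0.79  1.91 -0.07  1.16  0.52]
t 2.60 shift mm [-1.4 78.5 77.6] dr [ 0.    -0.     0.006] now [ 0.4406 -0.2634  0.1616] F [-0.3  0.5  0.2] w 29.8 gf 0.0 q [-0.25  0.09  0.79  1.91 -0.07  1.16  0.52]
```

View pics/h1.png

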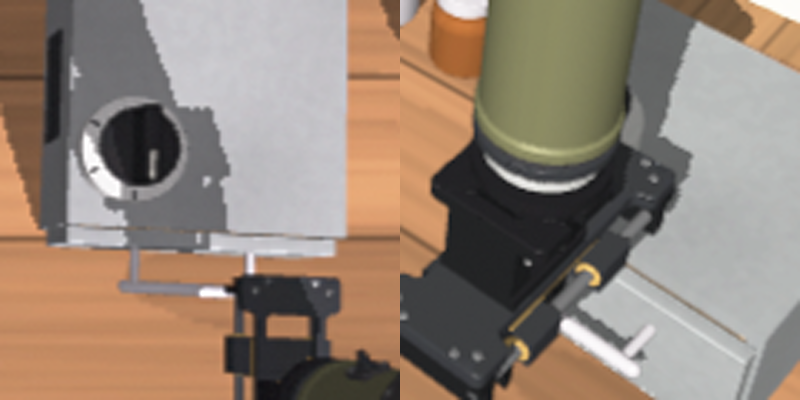

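The gripper hangs in front of the handle (bar in crop from (120,287) to the right); the drawer front seam is visible and the drawer is nearly shut. Moving above, then down.

Emit:
send_rows(
  xyz=[
    [0, 20, 0],
    [-1, 40, 0],
    [-1, 60, 0],
    [-1, 78, 0],
    [-1, 78, 0],
    [-1, 78, 15],
    [-1, 78, 30],
    [-1, 78, 40],
    [-1, 78, 45],
    [-1, 78, 45],
  ],
  dr=[
    [0, 0, 0],
    [0, 0, 0],
    [0, 0, 0],
    [0, 0, 0.006],
    [0, 0, 0.006],
    [0, 0, 0.006],
    [0, 0, 0.006],
    [0, 0, 0.006],
    [0, 0, 0.006],
    [0, 0, 0.006],
  ],
)

```text
time: 3.53
position: [0.517, -0.2684, 0.1153]
tool_rot: [-2.274, -2.165, 0.001]
ft_force: [0.4, 0.7, 0.4]
grip_width: 0.344
grip_force: 0.0
```

Emit:
send_rows(
  xyz=[
    [0, 0, 6],
    [0, 0, 12],
    [0, 0, 18],
    [0, 0, 24],
    [0, 0, 28],
    [0, 0, 32],
    [0, 0, 32],
    [0, 0, 32],
    [0, 0, 32],
    [0, 0, 32],
  ],
  dr=[
    [0, 0, 0],
    [0, 0, 0],
    [0, 0, 0],
    [0, 0, 0],
    [0, 0, 0],
    [0, 0, 0],
    [0, 0, 0],
    [0, 0, 0],
    [0, 0, 0],
    [0, 0, 0],
  ],
)

```text
time: 4.37
position: [0.5182, -0.2691, 0.0847]
tool_rot: [2.275, 2.166, 0.001]
ft_force: [-0.7, -0.0, -0.4]
grip_width: 0.343
grip_force: 0.0
```

Run:
```python
from h import *
plan(.519,-.268,.084,-.047)
```

```text
t 4.37 shift mm [1.1 0.8 0.7] dr [ 0.001  0.    -0.002] now [ 0.5182 -0.2691  0.0847] F [-0.7 -0.  -0.4] w 29.9 gf 0.0 q [-0.18  0.37  0.73  1.82 -0.28  1.06  0.61]
```

No contact. Close on the bar.

Emit:
send_rows(
  xyz=[
    [0, 0, 0],
    [0, 0, 0],
    [0, 0, 0],
    [0, 0, 0],
    [0, 0, 0],
    [0, 0, 0],
    [0, 0, 0],
    [0, 0, 0],
    [0, 0, 0],
    [0, 0, 0],
  ],
  dr=[
    [0, 0, 0],
    [0, 0, 0],
    [0, 0, 0],
    [0, 0, 0],
    [0, 0, 0],
    [0, 0, 0],
    [0, 0, 0],
    [0, 0, 0],
    [0, 0, 0],
    [0, 0, 0],
  ],
  jaw=0,
  grip_force=30,
)

```text
time: 5.2
position: [0.5182, -0.269, 0.0846]
tool_rot: [2.275, 2.166, 0.001]
ft_force: [1.1, 0.4, 1.9]
grip_width: 0.113
grip_force: 30.0
```

Emit:
send_rows(
  xyz=[
    [0, -8, 0],
    [0, -22, 0],
    [0, -38, 0],
    [0, -54, 0],
    [0, -70, 0],
    [0, -86, 0],
    [0, -102, 0],
    [0, -118, 0],
    [0, -128, 0],
    [0, -132, 0],
  ],
  dr=[
    [0, 0, 0],
    [0, 0, 0],
    [0, 0, 0],
    [0, 0, 0],
    [0, 0, 0],
    [0, 0, 0],
    [0, 0, 0],
    [0, 0, 0],
    [0, 0, 0],
    [0, 0, 0],
  ],
)

```text
time: 6.03
position: [0.3844, -0.2622, 0.0846]
tool_rot: [-2.276, -2.164, -0.003]
ft_force: [2.3, 0.5, 2.4]
grip_width: 0.115
grip_force: 30.0
```

Emit:
send_rows(
  xyz=[
    [0, -4, 0],
    [0, -8, 0],
    [0, -13, 0],
    [0, -18, 0],
    [0, -23, 0],
    [0, -28, 0],
    [0, -32, 0],
    [0, -36, 0],
    [0, -36, 0],
    [0, -36, 0],
  ],
  dr=[
    [0, 0, 0],
    [0, 0, 0],
    [0, 0, 0],
    [0, 0, 0],
    [0, 0, 0],
    [0, 0, 0],
    [0, 0, 0],
    [0, 0, 0],
    [0, 0, 0],
    [0, 0, 0],
  ],
)

```text
time: 6.87
position: [0.3512, -0.2604, 0.0846]
tool_rot: [2.273, 2.165, 0.003]
ft_force: [4.2, 1.1, 0.9]
grip_width: 0.116
grip_force: 30.0
```

Run:
```python
from h import *
plan(.3464,-.260,.084,-.047)
```

```text
t 6.87 shift mm [ 0.2 -4.9  0.5] dr [ 0.003  0.    -0.002] now [ 0.3512 -0.2604  0.0846] F [4.2 1.1 0.9] w 10.1 gf 30.0 q [-0.24 -0.02  0.82  2.16  0.01  0.99  0.53]
```

Emit:
send_rows(
  xyz=[
    [0, -1, 0],
    [0, -2, 0],
    [0, -3, 0],
    [0, -4, 0],
    [0, -5, 0],
    [0, -6, 0],
    [0, -7, 0],
    [0, -8, 0],
    [0, -8, 0],
    [0, -8, 0],
  ],
  dr=[
    [0, 0, 0],
    [0, 0, 0],
    [0, 0, 0],
    [0, 0, 0],
    [0, 0, 0],
    [0, 0, 0],
    [0, 0, 0],
    [0, 0, 0],
    [0, 0, 0],
    [0, 0, 0],
  ],
)

```text
time: 7.7
position: [0.351, -0.2605, 0.0848]
tool_rot: [2.26, 2.157, 0.014]
ft_force: [28.4, -2.4, -26.8]
grip_width: 0.116
grip_force: 30.0
```

Stop reached (force jump, no motion). Release the bar and go up.

Emit:
send_rows(
  xyz=[
    [0, 4, 0],
    [0, 7, 0],
    [0, 7, 0],
    [0, 7, 0],
    [0, 7, 0],
    [0, 7, 0],
    [0, 7, 0],
    [0, 7, 0],
    [0, 7, 0],
    [0, 7, 0],
  ],
  dr=[
    [0, 0, 0],
    [0, 0, 0],
    [0, 0, 0],
    [0, 0, 0],
    [0, 0, 0],
    [0, 0, 0],
    [0, 0, 0],
    [0, 0, 0],
    [0, 0, 0],
    [0, 0, 0],
  ],
  jaw=30,
)

```text
time: 8.53
position: [0.3491, -0.2607, 0.0844]
tool_rot: [-2.275, -2.166, -0.0]
ft_force: [0.2, 0.5, -0.4]
grip_width: 0.342
grip_force: 0.0
```

Emit:
send_rows(
  xyz=[
    [0, 0, -5],
    [0, 0, -15],
    [0, 0, -30],
    [0, 0, -50],
    [0, 0, -75],
    [0, 0, -100],
    [0, 0, -120],
    [0, 0, -135],
    [0, 0, -140],
    [0, 0, -140],
  ],
  dr=[
    [0, 0, 0],
    [0, 0, 0],
    [0, 0, 0],
    [0, 0, 0],
    [0, 0, 0],
    [0, 0, 0],
    [0, 0, 0],
    [0, 0, 0],
    [0, 0, 0],
    [0, 0, 0],
  ],
)

```text
time: 9.37
position: [0.3499, -0.2612, 0.2261]
tool_rot: [2.273, 2.164, 0.003]
ft_force: [-0.0, -0.1, -0.4]
grip_width: 0.344
grip_force: 0.0
```

Run:
```python
from h import *
np.set_printoptions(precision=4,suppress=True)
psi=np.pi/2-.317
plan(.587,.231,.2,psi)
a=get_image('top')
o=np.zeros((480,800,3),np.uint8)
o[:480,:400]=cv2.resize(a[185:245,195:245],(400,480),interpolation=2);o[:480,400:]=cv2.resize(a[160:310,320:445],(400,480),interpolation=2)
cv2.imwrite('pics/d1.png',o[:,:,::-1]); cv2.imwrite('pics/top1.png',a[:,:,::-1])
```

```text
t 9.37 shift mm [503.3 212.5  26.6] dr [ 0.003  0.003 -1.303] now [ 0.3499 -0.2612  0.2261] F [-0.  -0.1 -0.4] w 29.9 gf 0.0 q [-0.24 -0.22  0.73  1.99  0.15  1.32  0.39]
```

View pics/d1.png

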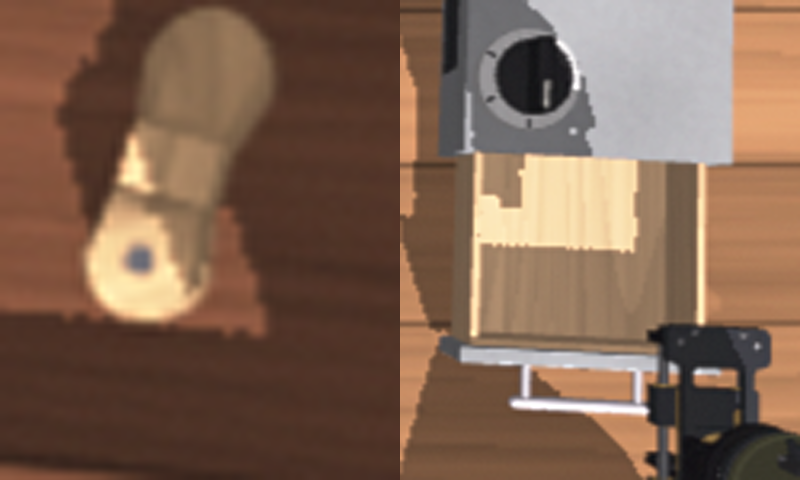

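Run:
```python
from h import *
np.set_printoptions(precision=4,suppress=True)
h=ray('top',(212.6,217.5),.068); t=ray('top',(221.0,194.2),.038); m=(h+t)/2; u=(t-h)[:2]
print(h,t,m,np.hypot(*u),np.arctan2(u[1],u[0]),'waist',ray('top',(217.0,205.9),.05))
f=lambda x,y,z:ray('top',(320+(x-400)/3.2,160+y/3.2),z)
print('panel outer',f(445,338,.11),f(445,355,.11),'left wall top in',f(478,200,.1),'right wall top in',f(697,200,.1),'handle',f(575,405,.084))
print('cab front edge',f(440,155,.12),f(735,163,.12),'dial',f(530,78,.15))
plan(.585,.2314,.18,np.pi/2-.29)
```

```text
[0.5499 0.242  0.068 ] [0.6227 0.22   0.038 ] [0.5863 0.231  0.053 ] 0.07603917052685022 -0.2926009203600025 waist [0.5857 0.2309 0.05  ]
panel outer [ 0.411  -0.1114  0.11  ] [ 0.3961 -0.111   0.11  ] left wall top in [ 0.5337 -0.1463  0.1   ] right wall top in [ 0.5333 -0.3458  0.1   ] handle [ 0.3481 -0.2334  0.084 ]
cab front edge [ 0.5739 -0.1086  0.12  ] [ 0.5661 -0.3729  0.12  ] dial [ 0.64  -0.183  0.15 ]
t 9.42 shift mm [503.2 211.2  45.1] dr [ 0.001  0.001 -1.33 ] now [ 0.3493 -0.2608  0.2248] F [1.  0.6 0.1] w 29.7 gf 0.0 q [-0.24 -0.22  0.73  1.99  0.15  1.32  0.39]
```

Emit:
send_rows(
  xyz=[
    [10, 30, 0],
    [35, 60, 0],
    [65, 88, 0],
    [100, 110, 0],
    [138, 126, 0],
    [177, 140, 0],
    [216, 153, 0],
    [255, 165, 0],
    [294, 176, 0],
    [333, 185, 0],
  ],
  dr=[
    [0, 0, -0.11],
    [0, 0, -0.22],
    [0, 0, -0.33],
    [0, 0, -0.44],
    [0, 0, -0.55],
    [0, 0, -0.66],
    [0, 0, -0.77],
    [0, 0, -0.88],
    [0, 0, -0.99],
    [0, 0, -1.1],
  ],
  jaw=52,
)

```text
time: 10.25
position: [0.5499, 0.0646, 0.2227]
tool_rot: [-0.799, -3.036, 0.002]
ft_force: [0.7, 0.6, -0.3]
grip_width: 0.599
grip_force: 0.0
```

Run:
```python
from h import *
plan(.5853,.2312,.17,np.pi/2-.29)
```

```text
t 10.25 shift mm [ 51.2 162.6  52.4] dr [-0.002 -0.002 -0.225] now [0.5499 0.0646 0.2227] F [ 0.7  0.6 -0.3] w 52.1 gf 0.0 q [-0.6   0.13  0.48  1.73 -0.06  1.3   0.95]
```

Emit:
send_rows(
  xyz=[
    [10, 32, 0],
    [20, 64, 0],
    [30, 96, 10],
    [40, 125, 20],
    [47, 148, 32],
    [51, 161, 44],
    [51, 163, 52],
    [51, 163, 52],
    [51, 163, 52],
    [51, 163, 52],
  ],
  dr=[
    [0, 0, -0.04],
    [0, 0, -0.08],
    [0, 0, -0.12],
    [0, 0, -0.16],
    [0, 0, -0.2],
    [0, 0, -0.225],
    [0, 0, -0.225],
    [0, 0, -0.225],
    [0, 0, -0.225],
    [0, 0, -0.225],
  ],
)

```text
time: 11.08
position: [0.5876, 0.227, 0.173]
tool_rot: [0.467, 3.106, -0.001]
ft_force: [-0.1, -0.7, 0.2]
grip_width: 0.602
grip_force: 0.0
```

Run:
```python
from h import *
plan(.5853,.2312,.043,np.pi/2-.29)
b=get_image('side'); cv2.imwrite('pics/s2.png',cv2.resize(b[130:290,110:300],(760,600)[:2],interpolation=2)[:,:,::-1])
```

```text
t 11.08 shift mm [  3.5   3.4 130. ] dr [-0.001  0.001 -0.009] now [0.5876 0.227  0.173 ] F [-0.1 -0.7  0.2] w 52.4 gf 0.0 q [-0.71  0.32  0.36  1.6  -0.12  1.23  0.95]
```

View pics/s2.png

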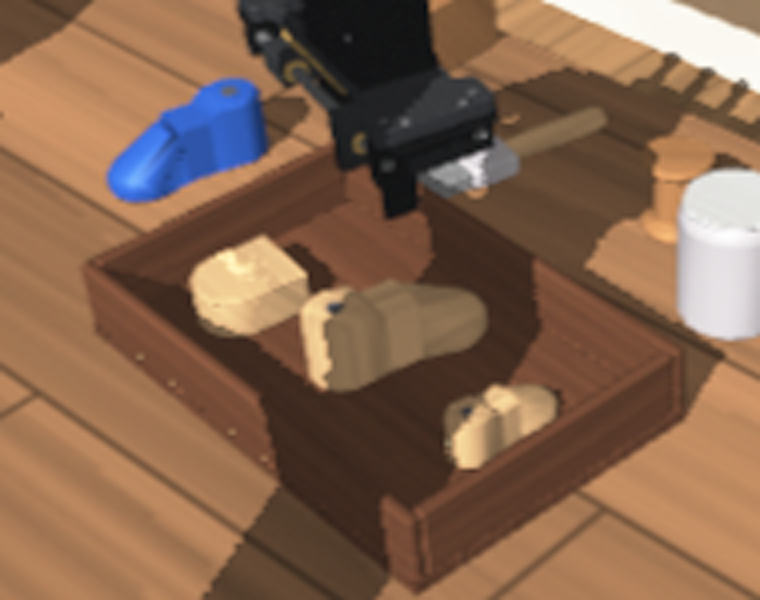

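The long last stands upright in the middle (crop (390,335)), the fingers are above it, and the neighbours are clear. Descend.

Emit:
send_rows(
  xyz=[
    [2, 2, 10],
    [4, 3, 25],
    [4, 3, 40],
    [4, 3, 55],
    [4, 3, 70],
    [4, 3, 80],
    [4, 3, 86],
    [4, 3, 90],
    [4, 3, 90],
    [4, 3, 90],
  ],
  dr=[
    [0, 0, -0.009],
    [0, 0, -0.009],
    [0, 0, -0.009],
    [0, 0, -0.009],
    [0, 0, -0.009],
    [0, 0, -0.009],
    [0, 0, -0.009],
    [0, 0, -0.009],
    [0, 0, -0.009],
    [0, 0, -0.009],
  ],
)

```text
time: 11.97
position: [0.5844, 0.2338, 0.083]
tool_rot: [0.447, 3.109, 0.001]
ft_force: [0.3, -0.7, 0.3]
grip_width: 0.594
grip_force: 0.0
```

Run:
```python
from h import *
plan(.5853,.2312,.043,np.pi/2-.29)
```

```text
t 11.97 shift mm [-1.6 -2.3 40. ] dr [0.001 0.001 0.004] now [0.5844 0.2338 0.083 ] F [ 0.3 -0.7  0.3] w 51.7 gf 0.0 q [-0.7   0.41  0.34  1.69 -0.15  1.07  0.98]
```

Emit:
send_rows(
  xyz=[
    [-1, -1, 8],
    [-1, -2, 16],
    [-1, -2, 24],
    [-1, -2, 31],
    [-1, -2, 36],
    [-1, -2, 40],
    [-1, -2, 40],
    [-1, -2, 40],
    [-1, -2, 40],
    [-1, -2, 40],
  ],
  dr=[
    [0, 0, 0],
    [0, 0, 0],
    [0, 0, 0],
    [0, 0, 0],
    [0, 0, 0],
    [0, 0, 0],
    [0, 0, 0],
    [0, 0, 0],
    [0, 0, 0],
    [0, 0, 0],
  ],
)

```text
time: 12.8
position: [0.5848, 0.2317, 0.0429]
tool_rot: [0.447, 3.109, 0.001]
ft_force: [-0.6, -0.6, -0.4]
grip_width: 0.6
grip_force: 0.0
```

Emit:
send_rows(
  xyz=[
    [0, 0, 0],
    [0, 0, 0],
    [0, 0, 0],
    [0, 0, 0],
    [0, 0, 0],
    [0, 0, 0],
    [0, 0, 0],
    [0, 0, 0],
    [0, 0, 0],
    [0, 0, 0],
  ],
  dr=[
    [0, 0, 0],
    [0, 0, 0],
    [0, 0, 0],
    [0, 0, 0],
    [0, 0, 0],
    [0, 0, 0],
    [0, 0, 0],
    [0, 0, 0],
    [0, 0, 0],
    [0, 0, 0],
  ],
  jaw=0,
  grip_force=25,
)

```text
time: 13.63
position: [0.5845, 0.2319, 0.0426]
tool_rot: [0.447, 3.109, 0.001]
ft_force: [-0.4, 1.2, 2.9]
grip_width: 0.392
grip_force: 23.7
```

Width 34 mm, so the waist is held. Lift straight up.

Emit:
send_rows(
  xyz=[
    [0, 0, -4],
    [0, 0, -10],
    [0, 0, -20],
    [0, 0, -35],
    [0, 0, -55],
    [0, 0, -80],
    [0, 0, -105],
    [0, 0, -130],
    [0, 0, -150],
    [0, 0, -160],
  ],
  dr=[
    [0, 0, 0],
    [0, 0, 0],
    [0, 0, 0],
    [0, 0, 0],
    [0, 0, 0],
    [0, 0, 0],
    [0, 0, 0],
    [0, 0, 0],
    [0, 0, 0],
    [0, 0, 0],
  ],
)

```text
time: 14.47
position: [0.5857, 0.2314, 0.2065]
tool_rot: [0.448, 3.105, 0.004]
ft_force: [0.1, 0.2, -1.0]
grip_width: 0.393
grip_force: 23.8
```

Run:
```python
from h import *
# drawer centre y at x~.475: walls centre (.533,-.246) -> along yaw -.047
print(-.246+.047*.058)
plan(.475,-.244,.2,np.pi/2-.047)
```

```text
-0.243274
t 14.47 shift mm [ -28.1 -487.4    5. ] dr [ 0.003  0.004 -0.239] now [0.5857 0.2314 0.2065] F [ 0.1  0.2 -1. ] w 34.1 gf 23.8 q [-0.72  0.3   0.37  1.57 -0.11  1.29  0.95]
```

Emit:
send_rows(
  xyz=[
    [-1, -12, 0],
    [-2, -36, 0],
    [-4, -72, 0],
    [-6, -108, 0],
    [-8, -144, 0],
    [-10, -180, 0],
    [-12, -216, 0],
    [-14, -252, 0],
    [-16, -288, 0],
    [-18, -322, 0],
  ],
  dr=[
    [0, 0, -0.01],
    [0, 0, -0.03],
    [0, 0, -0.05],
    [0, 0, -0.08],
    [0, 0, -0.11],
    [0, 0, -0.13],
    [0, 0, -0.16],
    [0, 0, -0.19],
    [0, 0, -0.22],
    [0, 0, -0.24],
  ],
)

```text
time: 15.3
position: [0.5083, -0.0854, 0.2008]
tool_rot: [-0.071, -3.138, 0.0]
ft_force: [0.8, -1.2, -1.5]
grip_width: 0.395
grip_force: 23.8
```

Run:
```python
from h import *
plan(.475,-.244,.2,np.pi/2-.047)
```

```text
t 15.30 shift mm [  26.1 -160.     1. ] dr [-0.    -0.003  0.002] now [ 0.5083 -0.0854  0.2008] F [ 0.8 -1.2 -1.5] w 34.3 gf 23.8 q [-0.41  0.06  0.55  1.85 -0.03  1.25  1.67]
```

Emit:
send_rows(
  xyz=[
    [5, -32, 0],
    [10, -62, 0],
    [15, -92, 0],
    [19, -118, 0],
    [23, -138, 0],
    [25, -152, 0],
    [26, -160, 0],
    [26, -160, 0],
    [26, -160, 0],
    [26, -160, 0],
  ],
  dr=[
    [0, 0, 0],
    [0, 0, 0],
    [0, 0, 0],
    [0, 0, 0],
    [0, 0, 0],
    [0, 0, 0],
    [0, 0, 0],
    [0, 0, 0],
    [0, 0, 0],
    [0, 0, 0],
  ],
)

```text
time: 16.13
position: [0.4776, -0.2397, 0.2018]
tool_rot: [-0.069, -3.14, -0.002]
ft_force: [0.3, -0.0, -2.4]
grip_width: 0.395
grip_force: 23.8
```

Run:
```python
from h import *
plan(.475,-.244,.08,np.pi/2-.047)
a=get_image('top');b=get_image('side')
o=np.zeros((400,800,3),np.uint8)
o[:400,:400]=cv2.resize(a[170:290,320:440],(400,400),interpolation=2);o[:,400:]=cv2.resize(b[230:384,270:424],(400,400),interpolation=2)
cv2.imwrite('pics/d2.png',o[:,:,::-1])
```

```text
t 16.13 shift mm [  2.3  -4.6 121.8] dr [ 0.001 -0.001  0.003] now [ 0.4776 -0.2397  0.2018] F [ 0.3 -0.  -2.4] w 34.3 gf 23.8 q [-0.23  0.11  0.69  1.81 -0.07  1.25  2.01]
```

View pics/d2.png

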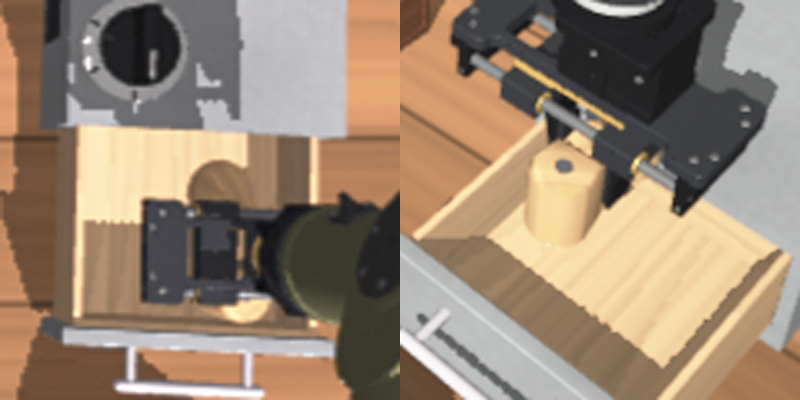

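The last hangs upright and level inside the drawer outline, heel to the front. Lower it in.

Emit:
send_rows(
  xyz=[
    [4, -4, 8],
    [4, -4, 20],
    [4, -4, 36],
    [4, -4, 54],
    [4, -4, 72],
    [4, -4, 88],
    [4, -4, 100],
    [4, -4, 108],
    [4, -4, 110],
    [4, -4, 110],
  ],
  dr=[
    [0, 0, 0],
    [0, 0, 0],
    [0, 0, 0],
    [0, 0, 0],
    [0, 0, 0],
    [0, 0, 0],
    [0, 0, 0],
    [0, 0, 0],
    [0, 0, 0],
    [0, 0, 0],
  ],
)

```text
time: 17.07
position: [0.4731, -0.2449, 0.0919]
tool_rot: [-0.072, -3.14, -0.0]
ft_force: [0.2, -0.2, -2.1]
grip_width: 0.394
grip_force: 23.8
```

Run:
```python
from h import *
plan(.480,-.244,.06,np.pi/2-.047)
```

```text
t 17.07 shift mm [-6.9  1.2 31.9] dr [ 0.    -0.001  0.001] now [ 0.4731 -0.2449  0.0919] F [ 0.2 -0.2 -2.1] w 34.3 gf 23.8 q [-0.18  0.23  0.68  1.93 -0.17  1.03  2.1 ]
```

Emit:
send_rows(
  xyz=[
    [-2, 1, 2],
    [-5, 1, 5],
    [-7, 1, 8],
    [-7, 1, 11],
    [-7, 1, 14],
    [-7, 1, 17],
    [-7, 1, 20],
    [-7, 1, 22],
    [-7, 1, 22],
    [-7, 1, 22],
  ],
  dr=[
    [0, 0, 0],
    [0, 0, 0],
    [0, 0, 0],
    [0, 0, 0],
    [0, 0, 0],
    [0, 0, 0],
    [0, 0, 0],
    [0, 0, 0],
    [0, 0, 0],
    [0, 0, 0],
  ],
)

```text
time: 17.9
position: [0.4803, -0.2443, 0.0703]
tool_rot: [-0.072, -3.141, -0.0]
ft_force: [-0.8, -0.2, -2.3]
grip_width: 0.396
grip_force: 23.8
```

Emit:
send_rows(
  xyz=[
    [0, 0, 1],
    [0, 0, 2],
    [0, 0, 3],
    [0, 0, 4],
    [0, 0, 5],
    [0, 0, 6],
    [0, 0, 6],
    [0, 0, 6],
    [0, 0, 6],
    [0, 0, 6],
  ],
  dr=[
    [0, 0, 0],
    [0, 0, 0],
    [0, 0, 0],
    [0, 0, 0],
    [0, 0, 0],
    [0, 0, 0],
    [0, 0, 0],
    [0, 0, 0],
    [0, 0, 0],
    [0, 0, 0],
  ],
)

```text
time: 18.73
position: [0.4805, -0.2443, 0.0644]
tool_rot: [0.072, 3.141, 0.0]
ft_force: [0.3, 0.2, -2.0]
grip_width: 0.396
grip_force: 23.8
```

Emit:
send_rows(
  xyz=[
    [0, 0, 1],
    [0, 0, 2],
    [0, 0, 3],
    [0, 0, 4],
    [0, 0, 5],
    [0, 0, 6],
    [0, 0, 6],
    [0, 0, 6],
    [0, 0, 6],
    [0, 0, 6],
  ],
  dr=[
    [0, 0, 0],
    [0, 0, 0],
    [0, 0, 0],
    [0, 0, 0],
    [0, 0, 0],
    [0, 0, 0],
    [0, 0, 0],
    [0, 0, 0],
    [0, 0, 0],
    [0, 0, 0],
  ],
)

```text
time: 19.57
position: [0.4805, -0.2443, 0.0585]
tool_rot: [0.072, 3.141, 0.0]
ft_force: [0.5, -0.4, -2.3]
grip_width: 0.395
grip_force: 23.8
```

Emit:
send_rows(
  xyz=[
    [0, 0, 0.5],
    [0, 0, 1],
    [0, 0, 1.5],
    [0, 0, 2],
    [0, 0, 2.5],
    [0, 0, 3],
    [0, 0, 3.5],
    [0, 0, 4],
    [0, 0, 4],
    [0, 0, 4],
  ],
  dr=[
    [0, 0, 0],
    [0, 0, 0],
    [0, 0, 0],
    [0, 0, 0],
    [0, 0, 0],
    [0, 0, 0],
    [0, 0, 0],
    [0, 0, 0],
    [0, 0, 0],
    [0, 0, 0],
  ],
)

```text
time: 20.4
position: [0.4806, -0.2443, 0.0546]
tool_rot: [0.072, 3.14, 0.0]
ft_force: [-0.7, 0.6, 1.2]
grip_width: 0.39
grip_force: 23.8
```

Emit:
send_rows(
  xyz=[
    [0, 0, 0.2],
    [0, 0, 0.4],
    [0, 0, 0.6],
    [0, 0, 0.6],
    [0, 0, 0.6],
    [0, 0, 0.6],
    [0, 0, 0.6],
    [0, 0, 0.6],
    [0, 0, 0.6],
    [0, 0, 0.6],
  ],
  dr=[
    [0, 0, 0],
    [0, 0, 0],
    [0, 0, 0],
    [0, 0, 0],
    [0, 0, 0],
    [0, 0, 0],
    [0, 0, 0],
    [0, 0, 0],
    [0, 0, 0],
    [0, 0, 0],
  ],
)

```text
time: 21.23
position: [0.4812, -0.2443, 0.0546]
tool_rot: [0.072, 3.139, 0.0]
ft_force: [-0.5, 2.4, 4.5]
grip_width: 0.394
grip_force: 23.7
```

The last is on the floor. Open to 55 mm and retreat upward.

Emit:
send_rows(
  xyz=[
    [0, 0, 0],
    [0, 0, 0],
    [0, 0, 0],
    [0, 0, 0],
    [0, 0, 0],
    [0, 0, 0],
    [0, 0, 0],
    [0, 0, 0],
    [0, 0, 0],
    [0, 0, 0],
  ],
  dr=[
    [0, 0, 0],
    [0, 0, 0],
    [0, 0, 0],
    [0, 0, 0],
    [0, 0, 0],
    [0, 0, 0],
    [0, 0, 0],
    [0, 0, 0],
    [0, 0, 0],
    [0, 0, 0],
  ],
  jaw=55,
)

```text
time: 22.07
position: [0.4805, -0.2443, 0.0538]
tool_rot: [0.072, 3.141, 0.0]
ft_force: [-0.4, -0.8, -0.1]
grip_width: 0.634
grip_force: 0.0
```

Emit:
send_rows(
  xyz=[
    [0, 0, -4],
    [0, 0, -12],
    [0, 0, -25],
    [0, 0, -42],
    [0, 0, -62],
    [0, 0, -85],
    [0, 0, -110],
    [0, 0, -135],
    [0, 0, -155],
    [0, 0, -165],
  ],
  dr=[
    [0, 0, 0],
    [0, 0, 0],
    [0, 0, 0],
    [0, 0, 0],
    [0, 0, 0],
    [0, 0, 0],
    [0, 0, 0],
    [0, 0, 0],
    [0, 0, 0],
    [0, 0, 0],
  ],
)

```text
time: 22.9
position: [0.4816, -0.2453, 0.223]
tool_rot: [0.073, 3.135, -0.002]
ft_force: [0.2, -0.0, 0.2]
grip_width: 0.634
grip_force: 0.0
```

Run:
```python
from h import *
plan(.33,-.268,.2,np.pi/2-.047)
plan(.35,-.2605,.16,-.047)
b=get_image('side')
cv2.imwrite('pics/s3.png',cv2.resize(b[200:384,230:470],(720,552),interpolation=2)[:,:,::-1])
```

```text
t 22.90 shift mm [150.6 -29.7  22.2] dr [-0.001  0.006  0.001] now [ 0.4816 -0.2453  0.223 ] F [ 0.2 -0.   0.2] w 55.1 gf 0.0 q [-0.23  0.1   0.7   1.77 -0.07  1.29  2.01]
t 22.90 shift mm [131.2 -21.3  62.3] dr [0.004 0.005 1.571] now [ 0.4816 -0.2453  0.223 ] F [ 0.2 -0.   0.2] w 55.1 gf 0.0 q [-0.23  0.1   0.7   1.77 -0.07  1.29  2.01]
```

View pics/s3.png

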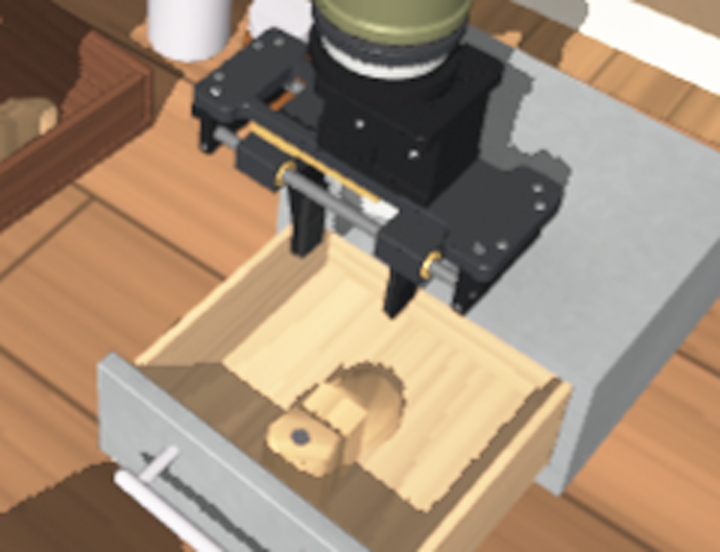

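The last (crop (330,420)) stands on its sole, fully inside the open drawer. Now regrip the handle to push it shut.

Emit:
send_rows(
  xyz=[
    [13, -2, 0],
    [26, -4, 0],
    [40, -6, 0],
    [53, -8, 0],
    [66, -10, 0],
    [80, -12, 0],
    [93, -15, 0],
    [106, -17, 0],
    [119, -19, 0],
    [131, -21, 0],
  ],
  dr=[
    [0, 0, 0.12],
    [0, 0, 0.24],
    [0, 0, 0.36],
    [0, 0, 0.48],
    [0, 0, 0.6],
    [0, 0, 0.72],
    [0, 0, 0.84],
    [0, 0, 0.96],
    [0, 0, 1.08],
    [0, 0, 1.2],
  ],
  jaw=30,
)

```text
time: 23.78
position: [0.3473, -0.2591, 0.2181]
tool_rot: [-1.84, -2.545, 0.0]
ft_force: [0.5, 0.3, -0.2]
grip_width: 0.344
grip_force: 0.0
```

Run:
```python
from h import *
plan(.35,-.261,.12,-.047)
```

```text
t 23.78 shift mm [-2.8  2.  98.1] dr [-0.001 -0.001  0.366] now [ 0.3473 -0.2591  0.2181] F [ 0.5  0.3 -0.2] w 29.9 gf 0.0 q [-0.16 -0.2   0.67  2.    0.13  1.3   0.78]
```

Emit:
send_rows(
  xyz=[
    [-1, 1, 5],
    [-2, 2, 15],
    [-3, 2, 30],
    [-3, 2, 45],
    [-3, 2, 60],
    [-3, 2, 75],
    [-3, 2, 87],
    [-3, 2, 95],
    [-3, 2, 98],
    [-3, 2, 98],
  ],
  dr=[
    [0, 0, 0.1],
    [0, 0, 0.2],
    [0, 0, 0.3],
    [0, 0, 0.366],
    [0, 0, 0.366],
    [0, 0, 0.366],
    [0, 0, 0.366],
    [0, 0, 0.366],
    [0, 0, 0.366],
    [0, 0, 0.366],
  ],
)

```text
time: 24.62
position: [0.3508, -0.2612, 0.1201]
tool_rot: [-2.266, -2.174, 0.001]
ft_force: [0.2, -0.7, 0.5]
grip_width: 0.345
grip_force: 0.0
```

Run:
```python
from h import *
plan(.35,-.261,.084,-.047)
```

```text
t 24.62 shift mm [ 0.1 -0.8 36.1] dr [-0.002 -0.     0.006] now [ 0.3508 -0.2612  0.1201] F [ 0.2 -0.7  0.5] w 30.0 gf 0.0 q [-0.12 -0.07  0.69  2.12  0.05  1.08  0.5 ]
```

Emit:
send_rows(
  xyz=[
    [0, -1, 5],
    [0, -1, 11],
    [0, -1, 17],
    [0, -1, 23],
    [0, -1, 29],
    [0, -1, 34],
    [0, -1, 36],
    [0, -1, 36],
    [0, -1, 36],
    [0, -1, 36],
  ],
  dr=[
    [0, 0, 0],
    [0, 0, 0],
    [0, 0, 0],
    [0, 0, 0],
    [0, 0, 0],
    [0, 0, 0],
    [0, 0, 0],
    [0, 0, 0],
    [0, 0, 0],
    [0, 0, 0],
  ],
)

```text
time: 25.45
position: [0.3507, -0.2615, 0.085]
tool_rot: [2.266, 2.175, 0.0]
ft_force: [-0.0, -0.2, -0.7]
grip_width: 0.348
grip_force: 0.0
```

Emit:
send_rows(
  xyz=[
    [0, 0, 0],
    [0, 0, 0],
    [0, 0, 0],
    [0, 0, 0],
    [0, 0, 0],
    [0, 0, 0],
    [0, 0, 0],
    [0, 0, 0],
    [0, 0, 0],
    [0, 0, 0],
  ],
  dr=[
    [0, 0, 0],
    [0, 0, 0],
    [0, 0, 0],
    [0, 0, 0],
    [0, 0, 0],
    [0, 0, 0],
    [0, 0, 0],
    [0, 0, 0],
    [0, 0, 0],
    [0, 0, 0],
  ],
  jaw=0,
  grip_force=30,
)

```text
time: 26.28
position: [0.3512, -0.2615, 0.085]
tool_rot: [2.265, 2.175, 0.001]
ft_force: [4.0, -0.2, -2.9]
grip_width: 0.114
grip_force: 30.0
```

Emit:
send_rows(
  xyz=[
    [0, 2, 0],
    [0, 6, 0],
    [0, 12, 0],
    [0, 20, 0],
    [0, 29, 0],
    [0, 39, 0],
    [0, 49, 0],
    [0, 59, 0],
    [0, 69, 0],
    [0, 79, 0],
  ],
  dr=[
    [0, 0, 0],
    [0, 0, 0],
    [0, 0, 0],
    [0, 0, 0],
    [0, 0, 0],
    [0, 0, 0],
    [0, 0, 0],
    [0, 0, 0],
    [0, 0, 0],
    [0, 0, 0],
  ],
)

```text
time: 27.12
position: [0.4304, -0.2654, 0.0849]
tool_rot: [2.266, 2.175, -0.001]
ft_force: [-1.3, -2.5, 6.4]
grip_width: 0.115
grip_force: 30.0
```

Emit:
send_rows(
  xyz=[
    [0, 10, 0],
    [0, 20, 0],
    [0, 30, 0],
    [0, 40, 0],
    [0, 50, 0],
    [0, 59, 0],
    [0, 67, 0],
    [0, 74, 0],
    [0, 79, 0],
    [0, 82, 0],
  ],
  dr=[
    [0, 0, 0],
    [0, 0, 0],
    [0, 0, 0],
    [0, 0, 0],
    [0, 0, 0],
    [0, 0, 0],
    [0, 0, 0],
    [0, 0, 0],
    [0, 0, 0],
    [0, 0, 0],
  ],
)

```text
time: 27.95
position: [0.5121, -0.2695, 0.085]
tool_rot: [2.266, 2.173, -0.002]
ft_force: [-1.1, -5.1, 4.6]
grip_width: 0.116
grip_force: 30.0
```

Emit:
send_rows(
  xyz=[
    [0, 2, 0],
    [0, 4, 0],
    [0, 6, 0],
    [0, 8, 0],
    [0, 10, 0],
    [0, 12, 0],
    [0, 14, 0],
    [0, 16, 0],
    [0, 17, 0],
    [0, 17, 0],
  ],
  dr=[
    [0, 0, 0],
    [0, 0, 0],
    [0, 0, 0],
    [0, 0, 0],
    [0, 0, 0],
    [0, 0, 0],
    [0, 0, 0],
    [0, 0, 0],
    [0, 0, 0],
    [0, 0, 0],
  ],
)

```text
time: 28.78
position: [0.5247, -0.2702, 0.0849]
tool_rot: [-2.265, -2.17, 0.007]
ft_force: [-9.6, -3.1, 12.5]
grip_width: 0.112
grip_force: 30.0
```

Run:
```python
from h import *
plan(.525,-.2695,.085,-.047)
```

```text
t 28.78 shift mm [ 0.8  0.2 -0.1] dr [-0.007 -0.     0.004] now [ 0.5247 -0.2702  0.0849] F [-9.6 -3.1 12.5] w 9.8 gf 30.0 q [-0.1   0.37  0.63  1.79 -0.24  1.06  0.58]
```

Drawer shut against its stop (travel 173 mm). Release and go up.

Emit:
send_rows(
  xyz=[
    [0, -2, 0],
    [0, -3, 0],
    [0, -3, 0],
    [0, -3, 0],
    [0, -3, 0],
    [0, -3, 0],
    [0, -3, 0],
    [0, -3, 0],
    [0, -3, 0],
    [0, -3, 0],
  ],
  dr=[
    [0, 0, 0],
    [0, 0, 0],
    [0, 0, 0],
    [0, 0, 0],
    [0, 0, 0],
    [0, 0, 0],
    [0, 0, 0],
    [0, 0, 0],
    [0, 0, 0],
    [0, 0, 0],
  ],
  jaw=28,
)

```text
time: 29.62
position: [0.5253, -0.2686, 0.0848]
tool_rot: [2.267, 2.175, 0.0]
ft_force: [-0.0, -0.1, -0.3]
grip_width: 0.321
grip_force: 0.0
```

Emit:
send_rows(
  xyz=[
    [0, 0, -5],
    [0, 0, -14],
    [0, 0, -28],
    [0, 0, -45],
    [0, 0, -65],
    [0, 0, -90],
    [0, 0, -115],
    [0, 0, -135],
    [0, 0, -150],
    [0, 0, -155],
  ],
  dr=[
    [0, 0, 0],
    [0, 0, 0],
    [0, 0, 0],
    [0, 0, 0],
    [0, 0, 0],
    [0, 0, 0],
    [0, 0, 0],
    [0, 0, 0],
    [0, 0, 0],
    [0, 0, 0],
  ],
)

```text
time: 30.45
position: [0.5265, -0.2695, 0.2437]
tool_rot: [2.263, 2.172, 0.005]
ft_force: [1.0, -0.4, 0.3]
grip_width: 0.32
grip_force: 0.0
```

Run:
```python
from h import *
np.set_printoptions(precision=4,suppress=True)
plan(.642,-.182,.24,np.pi/2-.047)
for n,(x0,y0,x1,y1) in {'top':(340,164,382,206),'side':(335,215,395,280)}.items():
    im=cv2.imread(f'pics/{n}0.png'); g=im.max(2)
    m=np.zeros_like(g); m[y0:y1,x0:x1]=(g[y0:y1,x0:x1]<70)
    cs=cv2.findContours(m,cv2.RETR_EXTERNAL,cv2.CHAIN_APPROX_NONE)[0]; c=max(cs,key=cv2.contourArea)
    print(n,cv2.contourArea(c),cv2.boundingRect(c),cv2.fitEllipse(c),cv2.minEnclosingCircle(c))
    x,y,w,h=cv2.boundingRect(c)
    print('\n'.join(' '.join('%3d'%v for v in r) for r in g[y-1:y+h+2:1,x-1:x+w+2]))
```

```text
t 30.45 shift mm [ 92.3 111.8   4.2] dr [ 0.003  0.005 -1.565] now [ 0.5265 -0.2695  0.2437] F [ 1.  -0.4  0.3] w 27.9 gf 0.0 q [-0.15  0.22  0.67  1.62 -0.14  1.34  0.5 ]
top 344.5 (350, 171, 23, 24) ((361.0662536621094, 182.49526977539062), (21.2982120513916, 22.9123477935791), 24.876220703125) ((362.0660400390625, 182.33018493652344), 12.3579740524292)
111 112 111 109 123 140 147 145 144 149 149 146 145 147 147 146 142 132 124 130 188 201 199 199 199 198
112 114 124 140 146 149 149 147 143 147 146 141 120  98  67  59  57  53  67 114 188 200 198 198 198 199
112 132 144 149 150 149 147 143 104  92  66  54  44  35  32  43  45  42  45  95 204 207 200 198 198 198
133 146 147 150 151 145 106  66  43  39  29  24  21  20  33  47  47  46  43  97 237 245 220 200 197 198
146 151 148 150 145  96  50  32  29  31  32  22  20  23  35  48  50  47  43  52 133 237 244 216 199 196
146 151 147 123  76  50  35  31  32  32  30  25  22  24  35  48  50  48  45  39  64 160 236 237 209 196
111 146 144  82  48  43  34  32  31  32  32  23  22  23  38  47  48  47  46  41  43  72 159 236 226 201
 80 134 105  5
[... 6888 characters left out ...]
 213 177 134  90  50  41  42  42  40  39  39  39  39  39  39  38  39  38  39  38  39  37  36  42 104 153 194 222 224 223 222
226 225 224 223 224 225 225 214 175 132  90  50  39  40  41  42  42  41  41  41  41  40  40  40  38  35  60  67 108 189 222 223 224 223 222 221
225 225 224 224 225 225 223 222 221 210 176 146 128  90  52  52  50  38  39  38  38  38  39  65  80 112 153 159 188 223 223 224 223 222 221 222
225 224 225 225 221 214 217 221 222 223 224 224 213 175 145 145 143 138 126 108 122 138 141 156 169 197 223 223 223 223 224 223 222 222 222 223
229 228 226 219 183 150 179 216 223 225 225 223 222 221 221 221 221 222 211 192 208 222 223 224 223 223 223 222 223 224 223 221 221 222 223 222
```

Run:
```python
from h import *
np.set_printoptions(precision=4,suppress=True)
K1,R1,t1=cam('top');K2,R2,t2=cam('side')
P1=K1@np.c_[R1,t1];P2=K2@np.c_[R2,t2]
a=np.array([[365.4,184.8],[365.4,193.3]]).T;b=np.array([[363.2,231.6],[357.0,238.0]]).T
X=cv2.triangulatePoints(P1,P2,a,b);X=(X[:3]/X[3]).T;print(X)
for p in X: print(proj('top',p)-a.T[0],proj('side',p))
# bar top strip in top view: columns 363..368 -> mid y ; bar ends rows 171..194.5
for z in(.16,.17,.18):print(z,ray('top',(365.6,171.3),z),ray('top',(365.6,194.2),z),'disc', ray('top',(361.3,182.5),z-.034))
```

```text
[[ 0.6348 -0.1837  0.1981]
 [ 0.6123 -0.1836  0.1971]]
[ 0.5196 -0.4793] [362.6574 231.7322]
[0.6218 7.9213] [356.3399 238.1547]
0.16 [ 0.6756 -0.1952  0.16  ] [ 0.6114 -0.1932  0.16  ] disc [ 0.648  -0.1919  0.126 ]
0.17 [ 0.6741 -0.1923  0.17  ] [ 0.6105 -0.1903  0.17  ] disc [ 0.6469 -0.1891  0.136 ]
0.18 [ 0.6727 -0.1893  0.18  ] [ 0.6097 -0.1874  0.18  ] disc [ 0.6457 -0.1862  0.146 ]
```

Emit:
send_rows(
  xyz=[
    [9, 11, -5],
    [18, 22, -10],
    [28, 33, -10],
    [37, 45, -10],
    [46, 56, -10],
    [55, 67, -10],
    [65, 78, -10],
    [74, 90, -10],
    [83, 101, -10],
    [92, 112, -10],
  ],
  dr=[
    [0, 0, -0.12],
    [0, 0, -0.24],
    [0, 0, -0.36],
    [0, 0, -0.48],
    [0, 0, -0.6],
    [0, 0, -0.72],
    [0, 0, -0.84],
    [0, 0, -0.96],
    [0, 0, -1.08],
    [0, 0, -1.2],
  ],
  jaw=32,
)

```text
time: 31.28
position: [0.6412, -0.1807, 0.2494]
tool_rot: [-0.633, -3.076, 0.0]
ft_force: [0.9, -0.7, -0.1]
grip_width: 0.372
grip_force: 0.0
```

Run:
```python
from h import *
plan(.642,-.182,.22,np.pi/2-.047)
```

```text
t 31.28 shift mm [-1.2 -0.8 29.4] dr [-0.    -0.001 -0.359] now [ 0.6412 -0.1807  0.2494] F [ 0.9 -0.7 -0.1] w 32.4 gf 0.0 q [-0.1   0.37  0.45  1.41 -0.16  1.4   1.51]
```

Emit:
send_rows(
  xyz=[
    [-1, -1, 0],
    [-1, -1, 0],
    [-1, -1, 0],
    [-1, -1, 5],
    [-1, -1, 12],
    [-1, -1, 20],
    [-1, -1, 26],
    [-1, -1, 29],
    [-1, -1, 29],
    [-1, -1, 29],
  ],
  dr=[
    [0, 0, -0.12],
    [0, 0, -0.24],
    [0, 0, -0.36],
    [0, 0, -0.36],
    [0, 0, -0.36],
    [0, 0, -0.36],
    [0, 0, -0.36],
    [0, 0, -0.36],
    [0, 0, -0.36],
    [0, 0, -0.36],
  ],
)

```text
time: 32.12
position: [0.6414, -0.1825, 0.2205]
tool_rot: [-0.082, -3.14, -0.0]
ft_force: [0.6, -1.0, 0.3]
grip_width: 0.366
grip_force: 0.0
```

Run:
```python
from h import *
plan(.642,-.182,.19,np.pi/2-.047)
a=get_image('top');b=get_image('side')
o=np.zeros((400,800,3),np.uint8)
o[:400,:400]=cv2.resize(a[140:220,320:400],(400,400),interpolation=2);o[:,400:]=cv2.resize(b[190:290,310:410],(400,400),interpolation=2)
cv2.imwrite('pics/k1.png',o[:,:,::-1])
```

```text
t 32.12 shift mm [-0.6  0.5 30.5] dr [ 0.    -0.    -0.005] now [ 0.6414 -0.1825  0.2205] F [ 0.6 -1.   0.3] w 31.8 gf 0.0 q [-0.06  0.38  0.39  1.44 -0.14  1.35  1.86]
```

View pics/k1.png

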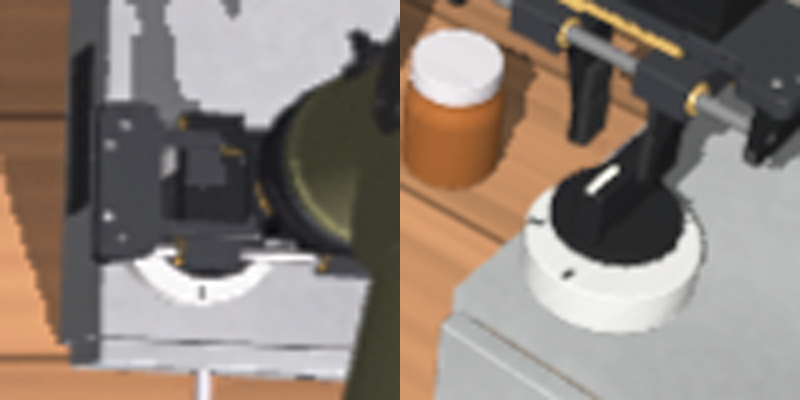

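Fingers straddle the bar (crop line at (600,180)). Descend.

Emit:
send_rows(
  xyz=[
    [0, 0, 5],
    [0, 0, 11],
    [0, 0, 17],
    [0, 0, 23],
    [0, 0, 28],
    [0, 0, 31],
    [0, 0, 33],
    [0, 0, 33],
    [0, 0, 33],
    [0, 0, 33],
  ],
  dr=[
    [0, 0, 0],
    [0, 0, 0],
    [0, 0, 0],
    [0, 0, 0],
    [0, 0, 0],
    [0, 0, 0],
    [0, 0, 0],
    [0, 0, 0],
    [0, 0, 0],
    [0, 0, 0],
  ],
)

```text
time: 33.05
position: [0.6417, -0.1826, 0.1882]
tool_rot: [0.081, 3.14, -0.0]
ft_force: [-0.5, -0.2, 0.6]
grip_width: 0.363
grip_force: 0.0
```

Emit:
send_rows(
  xyz=[
    [0, 0, 1],
    [0, 0, 2],
    [0, 0, 3],
    [0, 0, 4],
    [0, 0, 5],
    [0, 0, 5],
    [0, 0, 5],
    [0, 0, 5],
    [0, 0, 5],
    [0, 0, 5],
  ],
  dr=[
    [0, 0, 0],
    [0, 0, 0],
    [0, 0, 0],
    [0, 0, 0],
    [0, 0, 0],
    [0, 0, 0],
    [0, 0, 0],
    [0, 0, 0],
    [0, 0, 0],
    [0, 0, 0],
  ],
)

```text
time: 33.88
position: [0.6416, -0.1825, 0.1829]
tool_rot: [0.081, 3.14, 0.0]
ft_force: [-0.1, 0.1, 0.6]
grip_width: 0.367
grip_force: 0.0
```

Emit:
send_rows(
  xyz=[
    [0, 0, 0.5],
    [0, 0, 1],
    [0, 0, 1.5],
    [0, 0, 2],
    [0, 0, 2.5],
    [0, 0, 3],
    [0, 0, 3],
    [0, 0, 3],
    [0, 0, 3],
    [0, 0, 3],
  ],
  dr=[
    [0, 0, 0],
    [0, 0, 0],
    [0, 0, 0],
    [0, 0, 0],
    [0, 0, 0],
    [0, 0, 0],
    [0, 0, 0],
    [0, 0, 0],
    [0, 0, 0],
    [0, 0, 0],
  ],
)

```text
time: 34.72
position: [0.6416, -0.1826, 0.1809]
tool_rot: [0.081, 3.14, 0.0]
ft_force: [-2.3, 0.4, 5.1]
grip_width: 0.37
grip_force: 2.7
```

Contact with the skirt at TCP 0.181. Close on the bar.

Emit:
send_rows(
  xyz=[
    [0, 0, 0],
    [0, 0, 0],
    [0, 0, 0],
    [0, 0, 0],
    [0, 0, 0],
    [0, 0, 0],
    [0, 0, 0],
    [0, 0, 0],
    [0, 0, 0],
    [0, 0, 0],
  ],
  dr=[
    [0, 0, 0],
    [0, 0, 0],
    [0, 0, 0],
    [0, 0, 0],
    [0, 0, 0],
    [0, 0, 0],
    [0, 0, 0],
    [0, 0, 0],
    [0, 0, 0],
    [0, 0, 0],
  ],
  jaw=0,
  grip_force=30,
)

```text
time: 35.55
position: [0.6423, -0.1838, 0.1814]
tool_rot: [0.082, 3.137, -0.003]
ft_force: [-0.7, -2.0, 4.8]
grip_width: 0.181
grip_force: 31.4
```

Emit:
send_rows(
  xyz=[
    [0, 0, 1],
    [0, 0, 2],
    [0, 0, 3],
    [0, 0, 4],
    [0, 0, 5],
    [0, 0, 6],
    [0, 0, 7],
    [0, 0, 8],
    [0, 0, 8.5],
    [0, 0, 8.5],
  ],
  dr=[
    [0, 0, 0],
    [0, 0, 0],
    [0, 0, 0],
    [0, 0, 0],
    [0, 0, 0],
    [0, 0, 0],
    [0, 0, 0],
    [0, 0, 0],
    [0, 0, 0],
    [0, 0, 0],
  ],
)

```text
time: 36.38
position: [0.6423, -0.1839, 0.1736]
tool_rot: [0.082, 3.137, -0.002]
ft_force: [-2.2, -0.5, 8.5]
grip_width: 0.182
grip_force: 31.8
```

Run:
```python
from h import *
plan(.642,-.182,.172,np.pi/2-.047)
```

```text
t 36.38 shift mm [0.4 1.8 1.6] dr [-0.001  0.003 -0.005] now [ 0.6423 -0.1839  0.1736] F [-2.2 -0.5  8.5] w 15.9 gf 31.8 q [-0.05  0.41  0.38  1.5  -0.16  1.26  1.87]
```

Emit:
send_rows(
  xyz=[
    [0, 0, 1],
    [0, 0, 1.5],
    [0, 0, 1.5],
    [0, 0, 1.5],
    [0, 0, 1.5],
    [0, 0, 1.5],
    [0, 0, 1.5],
    [0, 0, 1.5],
    [0, 0, 1.5],
    [0, 0, 1.5],
  ],
  dr=[
    [0, 0, 0],
    [0, 0, 0.05],
    [0, 0, 0.13],
    [0, 0, 0.21],
    [0, 0, 0.29],
    [0, 0, 0.37],
    [0, 0, 0.45],
    [0, 0, 0.52],
    [0, 0, 0.57],
    [0, 0, 0.6],
  ],
)

```text
time: 37.22
position: [0.6427, -0.1829, 0.1724]
tool_rot: [1.008, 2.972, 0.001]
ft_force: [-0.8, 0.3, 9.6]
grip_width: 0.183
grip_force: 31.9
```

Run:
```python
from h import *
plan(.642,-.184,.172,np.pi/2-.047-1.047); print(get_state()['torque'])
```

```text
t 37.22 shift mm [-0.1 -1.3  0.4] dr [0.003 0.003 0.44 ] now [ 0.6427 -0.1829  0.1724] F [-0.8  0.3  9.6] w 15.9 gf 31.9 q [-0.13  0.42  0.49  1.51 -0.2   1.26  1.3 ]
[0.14211245 0.36599738 0.08226508]
```

Emit:
send_rows(
  xyz=[
    [0, 0, 0.3],
    [0, 0, 0.5],
    [0, 0, 0.5],
    [0, 0, 0.5],
    [0, 0, 0.5],
    [0, 0, 0.5],
    [0, 0, 0.5],
    [0, 0, 0.5],
    [0, 0, 0.5],
    [0, 0, 0.5],
  ],
  dr=[
    [0, 0, 0.06],
    [0, 0, 0.13],
    [0, 0, 0.2],
    [0, 0, 0.27],
    [0, 0, 0.33],
    [0, 0, 0.38],
    [0, 0, 0.42],
    [0, 0, 0.44],
    [0, 0, 0.445],
    [0, 0, 0.445],
  ],
)

```text
time: 38.05
position: [0.6433, -0.1825, 0.1721]
tool_rot: [1.635, 2.678, 0.004]
ft_force: [-0.8, 0.7, 9.8]
grip_width: 0.178
grip_force: 31.9
```

Run:
```python
from h import *
plan(.642,-.184,.182,np.pi/2-.047-1.047); print(get_state()['torque'])
```

```text
t 38.05 shift mm [-0.8 -1.8 -9.9] dr [ 0.004  0.002 -0.002] now [ 0.6433 -0.1825  0.1721] F [-0.8  0.7  9.8] w 15.5 gf 31.9 q [-0.19  0.43  0.56  1.51 -0.24  1.26  0.88]
[0.1351107  0.21030972 0.01096994]
```

Emit:
send_rows(
  xyz=[
    [0, 0, -1],
    [0, 0, -2],
    [0, 0, -3],
    [0, 0, -4],
    [0, 0, -5],
    [0, 0, -6],
    [0, 0, -7],
    [0, 0, -8],
    [0, 0, -9],
    [0, 0, -9.5],
  ],
  dr=[
    [0, 0, 0],
    [0, 0, 0],
    [0, 0, 0],
    [0, 0, 0],
    [0, 0, 0],
    [0, 0, 0],
    [0, 0, 0],
    [0, 0, 0],
    [0, 0, 0],
    [0, 0, 0],
  ],
)

```text
time: 38.88
position: [0.6432, -0.1824, 0.1807]
tool_rot: [1.635, 2.678, 0.003]
ft_force: [1.9, -0.0, 6.0]
grip_width: 0.183
grip_force: 31.5
```

Emit:
send_rows(
  xyz=[
    [0, 0, 0],
    [0, 0, 0],
    [0, 0, 0],
    [0, 0, 0],
    [0, 0, 0],
    [0, 0, 0],
    [0, 0, 0],
    [0, 0, 0],
    [0, 0, 0],
    [0, 0, 0],
  ],
  dr=[
    [0, 0, 0],
    [0, 0, 0],
    [0, 0, 0],
    [0, 0, 0],
    [0, 0, 0],
    [0, 0, 0],
    [0, 0, 0],
    [0, 0, 0],
    [0, 0, 0],
    [0, 0, 0],
  ],
  jaw=32,
)

```text
time: 39.72
position: [0.6439, -0.182, 0.1807]
tool_rot: [1.634, 2.678, 0.005]
ft_force: [2.4, 1.2, 5.3]
grip_width: 0.368
grip_force: 2.7
```

Emit:
send_rows(
  xyz=[
    [0, 0, -5],
    [0, 0, -15],
    [0, 0, -28],
    [0, 0, -42],
    [0, 0, -58],
    [0, 0, -72],
    [0, 0, -85],
    [0, 0, -95],
    [0, 0, -100],
    [0, 0, -100],
  ],
  dr=[
    [0, 0, 0],
    [0, 0, 0],
    [0, 0, 0],
    [0, 0, 0],
    [0, 0, 0],
    [0, 0, 0],
    [0, 0, 0],
    [0, 0, 0],
    [0, 0, 0],
    [0, 0, 0],
  ],
)

```text
time: 40.55
position: [0.6419, -0.1829, 0.2804]
tool_rot: [1.637, 2.679, 0.001]
ft_force: [0.5, -0.2, -0.5]
grip_width: 0.371
grip_force: 0.0
```

Run:
```python
from h import *
plan(.48,.05,.28,np.pi/2-.5)
```

```text
t 40.55 shift mm [ 2.811e+02 -3.780e+01 -1.000e-01] dr [ 0.001  0.002 -0.597] now [ 0.6419 -0.1829  0.2804] F [ 0.5 -0.2 -0.5] w 32.3 gf 0.0 q [-0.19  0.38  0.58  1.36 -0.21  1.46  0.86]
```

Emit:
send_rows(
  xyz=[
    [20, -3, 0],
    [50, -7, 0],
    [85, -12, 0],
    [120, -16, 0],
    [155, -21, 0],
    [190, -26, 0],
    [225, -30, 0],
    [255, -34, 0],
    [275, -37, 0],
    [280, -38, 0],
  ],
  dr=[
    [0, 0, 0],
    [0, 0, 0],
    [0, 0, 0],
    [0, 0, 0],
    [0, 0, 0],
    [0, 0, 0],
    [0, 0, 0],
    [0, 0, 0],
    [0, 0, 0],
    [0, 0, 0],
  ],
)

```text
time: 41.38
position: [0.4775, 0.053, 0.2781]
tool_rot: [-1.628, -2.684, -0.0]
ft_force: [0.5, -0.6, 0.2]
grip_width: 0.368
grip_force: 0.0
```

Run:
```python
from h import *
np.set_printoptions(precision=4,suppress=True)
a=get_image('top');b=get_image('side')
o=np.zeros((500,800,3),np.uint8)
o[:400,:400]=cv2.resize(a[130:240,330:440],(400,400),interpolation=2);o[:,400:]=cv2.resize(b[190:350,300:428],(400,500),interpolation=2)
cv2.imwrite('pics/f1.png',o[:,:,::-1])
```

```text
(no output)
```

View pics/f1.png

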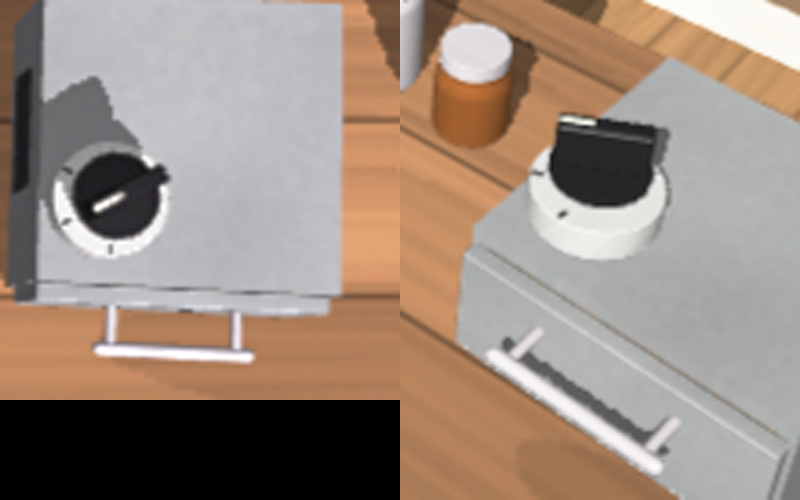

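The white line points at the second mark, the dial is up, and the drawer's front is flush. I'll compare the handle with the first picture before handing in.

Run:
```python
from h import *
np.set_printoptions(precision=4,suppress=True)
im=get_image('top')
for I in (cv2.imread('pics/top0.png'),im):
    m=(I[222:236,350:405].astype(int).min(2)>175); ys,xs=np.nonzero(m)
    p=np.c_[xs+350,ys+222]; p=p[(p[:,0]>362)&(p[:,0]<390)&(p[:,1]>=223)]
    rows=[p[p[:,0]==c][:,1].mean() for c in np.unique(p[:,0]) if c not in range(358,364)]
    q=(375,np.median(rows)); print(q,ray('top',q,.084))
```

```text
(375, np.float64(227.0)) [ 0.5204 -0.2402  0.084 ]
(375, np.float64(227.0)) [ 0.5204 -0.2402  0.084 ]
```

The handle matches its shut position, and the push ended on the stop after the full 173 mm. Handing in.

```bash
python3 -c "
from bench import *
print(close_job())"
```

```text
the job is handed in; nothing more can be done
None
```

The job is handed in after about 41 s of robot time: the long last stands on its sole in the drawer, the drawer is shut against its stop, and the dial is up at the second mark. I did not re-image the other crate pieces or the can at the end.

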